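# Lock the carving turntable and clear the offcut

### The job

Get the stone panel ready for the next round of carving: turn the turntable's lock collar clockwise by its yellow handle until the handle stands over the broad red lock mark (not past it), and clear the pale loose stone offcut off the panel into the black rubble bin. Either may be done first; leave the mallet, chisel, brush pot and blue tin where they are.

Things in the scene. Friction and masses are not known exactly. Their poses are not given: they have to be found in the camera images.
- turntable: Bench turntable, fixed. Origin on its vertical axis (the collar's hinge axis) at bench height. Dark round base flange 410 mm across, 15 mm high; grey disc 250 mm across, top at 70 mm; on it a fixed ochre stone panel, x -74 to 80 mm and y -95 to 95 mm in this frame, scalloped at -x, flat top at 115 mm. Its -x side faces the robot within 0.5 rad.
- collar (a joint): Aluminium lock collar under the grey disc, turning about the turntable's vertical axis. Rad: 0 fully open, growing clockwise seen from above; 1.15 is locked, with the handle over the middle of the red mark; the end stop is past it at 1.60. Starts in the open part, below 0.5. Stays where left: friction 0.35 N m (2 N at the handle), no spring, no click.
- handle_top (a point): Centre of the top of the collar's handle, an upright yellow round post 26 mm across, 165 mm from the turntable axis, on a level arm beyond the disc's edge. The post is free from 40 to 121 mm above the bench; this point is at 121 mm and moves with the collar. 27 mm of air between the post and the disc's edge.
- lock_mark (a point): Point on the centre line of the red lock mark on the base flange, 197 mm from the turntable axis, 16 mm above the bench. The mark is a radial red bar 20 mm wide, from 130 to 204 mm from the axis. Locked: the handle lies in the same direction from the axis as this point. Thin white ticks beside it are a plain scale.
- offcut_center (a point): Middle of the loose pale stone offcut, a rough-topped chunk 92 mm long (its x), 46 mm wide (its y, parallel sides to grip) and about 47 mm high, 0.27 to 0.53 kg. It lies flat on top of the panel at any yaw; this point is 21 mm above its underside.
- bin: Open black rubble bin 260 (x) by 190 (y) by 110 mm high outside, walls and floor 6 mm, fixed to the bench, with a few fixed flat stone pieces up to 24 mm high above the bench inside. Origin: centre of its underside; its long side points away from the robot (along world x within 0.15 rad). It stands left or right of the turntable; the tool tray stands on the other side.
- tray: Low open wooden tool tray 260 by 190 by 35 mm high, fixed; origin at the centre of its underside. Holds the mallet and the chisel; not a place for rubble.
- mallet: Bystander: steel-headed mallet 215 mm long lying in the tray, head 60 mm across; origin at its underside.
- chisel: Bystander: steel stone chisel 165 mm long, 14 mm thick, lying in the tray; origin at its underside.
- brush_pot: Bystander: terracotta pot 70 mm across with two dusting brushes standing in it, 150 mm high in all, on the bench to the right of the turntable's far side; origin at the centre of its underside.
- tin: Bystander: blue tin 72 mm across, 100 mm high, standing on the bench to the left of the turntable's far side; origin at the centre of its underside.

How it is judged:
At the end, for the whole second after the job is handed in: The collar rests within 0.10 rad (about 6 degrees, 16 mm at the handle) of the lock mark, either side, and the offcut lies inside the rubble bin, its middle inside the walls and below 95 mm (bin rim 110 mm) (value of joint collar between 1.05 and 1.25 rad and velocity of joint collar between -0.03 and 0.03 rad/s and x of offcut_center in the frame of bin between -0.124 and 0.124 m and y of offcut_center in the frame of bin between -0.089 and 0.089 m and z of offcut_center in the frame of bin between 0 and 0.095 m); the robot touches nothing.
It fails at once if the mallet, the chisel, the brush pot or the tin is moved by more than 30 mm (distance of any of mallet, chisel, brush_pot, tin from where it was at the start of the episode above 0.03 m).
It also fails if it takes over 53 s, if anything falls off the work surface, if the arm or the gripper's body presses on something with over 40 N, if the wrist force passes 120 N, or if a joint passes its speed limit or range.

### The arm

A 6-joint arm with a two-finger parallel gripper is mounted at the origin on the work surface. World frame = base frame: x ahead of the robot, y to its left, z up, the work surface at z = 0. Lengths are in m, angles in rad, forces in N, time in s.
With the tool pointing down it reaches from about 0.275 to 0.775 m from the base axis. Payload 14.6 kg.
Tool frame: the origin (TCP) lies between the finger pads; the fingertips stand 11 mm ahead of it and the grasp point (between the pads) lies 8 mm behind it (ctrl.tcp_to_tips is the distance from the TCP to the fingertips, in m); z points along the fingers, y is the line along which they close (so a half turn about z gives the same grasp; the last joint's range is limited). The gripper opens to 85 mm and grips with 20 to 120 N. Pads are 22 mm wide; open, the fingers measure 114 mm over their backs; the gripper's body (76 mm by 85 mm) begins 54 mm behind the grasp point. The pads swing forward as they close: fully open they stand 13 mm farther back than shut.
Start: joints at [0.956, 0.263, -0.048, 1.259, 0, 1.415], TCP at [0.233, 0.47, 0.242] pointing down, gripper open.
Joint ranges: [-2.65, 2.65], [-0.89, 1.7], [-1.18, 1.37], [-2.13, 2.11], [-1.35, 1.29], [-3.14, 3.14]. Speed limits (rad/s): [1.89, 1.89, 2.57, 2.79, 3.14, 3.14].

### API

Orientations are given as a unit quaternion [x, y, z, w].
In Python, from plant import status, snapshot, calibration, ticket, ctrl gives the robot as it stands.
- The arm moves only by the shell command python3 -m inch 'ROWS'. ROWS is JSON, a list of rows, each a list of 3 entries, a list of its own where there are three numbers: the shift along the tool's x, y, z in units of 0.03 m (1.0 is 0.03 m), then the turn, a rotation vector about the tool's x, y, z in units of 0.12 rad (1.0 is 0.12 rad), then the closure, from -1 (fully open) to 1 (shut). In form: [[[tx, ty, tz], [rx, ry, rz], claw], ...]. A call has 1 to 10 rows; each row shifts and turns the commanded pose from where the row before left it, along the tool's axes as they then stand; what a row does not reach is not made up. A row lasts 1/12 s, in which the tool goes at most 41.7 mm and 7.16 degrees, less where a joint would pass 70% of its speed; a pose out of reach is approached as far as the arm can. A call with a number of a shift or a turn outside -1 to 1 is refused whole. A call with a gripper value outside its range is refused whole. The fingers move at their own pace and stop on an object; the grip force is fixed at half the most. Time passes only in rows, so rows that do not move let the fingers close. It gives the time, the measured TCP pose, the force, the opening and the grip force at its end, in the units of the state.
- status.get_state(): the state, without advancing time (a new reading comes with each control period).
- snapshot(name): name is "side" or "top"; returns the picture (480x640x3 uint8, red, green, blue); there is no depth.
- calibration(name): a dict with "K" (3x3 intrinsics, pixels), "rvec" (rotation vector, rad) and "tvec" (3), from world to camera coordinates, as OpenCV has them. Camera axes: x right, y down, z forward; pixel columns grow to the right and rows downward; lengths in m; the calibration is good to about 2 mm. A picture is of the moment at which its call begins. calibration takes no time and is no camera call.
- ticket.finish_job(): hands the job in; it is judged then, once.
The state is a dict: "time_s": time; "joint_positions": joint angles; "qd": joint speeds; "joint_torque": joint torques, N m; "tool_pos": TCP position; "tcp_rot": TCP orientation; "force": force on the tool from outside, world axes, zero at the start; "torque": the same for the moment, N m; "width": finger opening in m; "finger_force": force on a finger pad.
Only numpy, scipy, OpenCV 4.12 (cv2) and the standard library are available. Lean on these libraries where they do the work, as an engineer would, in place of code of your own. Each camera call takes 0.05 s, during which the arm holds its last target. There are 200 camera calls.

## Working session

There is one attempt and no reset: what is moved stays moved. The work goes in short steps, Python scripts to look and compute and a shell command to move; the robot and the scene stay as the last step left them, time stands still between calls to the robot, and variables do not carry over. Pictures are saved under pics/ and viewed, at most 10 in all, crops included, and the job is handed in when it is done.

```bash
ls; mkdir -p pics
python3 - <<'E'
from plant import status, snapshot, calibration
import cv2
for n in("top","side"):
    cv2.imwrite(f"pics/{n}0.png",snapshot(n)[:,:,::-1]); print(calibration(n))
s=status.get_state(); print(s)
E
```

```text
pics
{'K': array([[489.8022226 ,   0.        , 321.05563198],
       [  0.        , 489.8022226 , 239.35629764],
       [  0.        ,   0.        ,   1.        ]]), 'rvec': array([ 2.07542741, -2.14375438,  0.17842651]), 'tvec': array([0.01445179, 0.60988511, 1.20534898])}
{'K': array([[556.36219588,   0.        , 318.53646292],
       [  0.        , 556.36219588, 237.10592782],
       [  0.        ,   0.        ,   1.        ]]), 'rvec': array([ 2.38673954, -0.60202627,  0.20556225]), 'tvec': array([-0.51132316,  0.26144867,  1.04590157])}
{'time_s': 0.1, 'joint_positions': array([ 9.55653846e-01,  2.63489801e-01, -4.88754910e-02,  1.25940327e+00,
        1.50839205e-05,  1.41549564e+00]), 'qd': array([ 0.00175706, -0.00092954,  0.00201113,  0.00076838, -0.00127499,
       -0.00105525]), 'joint_torque': array([ 1.48063515e-03, -6.38575959e+01,  3.85063004e+01,  1.00275013e-02,
       -2.93262137e-04,  5.23625806e-05]), 'tool_pos': array([0.23286065, 0.4702672 , 0.24186481]), 'tcp_rot': array([ 2.27900479e-01,  9.73684310e-01, -4.47658548e-04, -1.89654974e-04]), 'force': array([-0.13386468, -0.36808626,  0.33657642]), 'torque': array([-0.0191391 , -0.01802885, -0.03190636]), 'finger_force': 0.0, 'width': 0.08530145189765087}
```

View pics/top0.png

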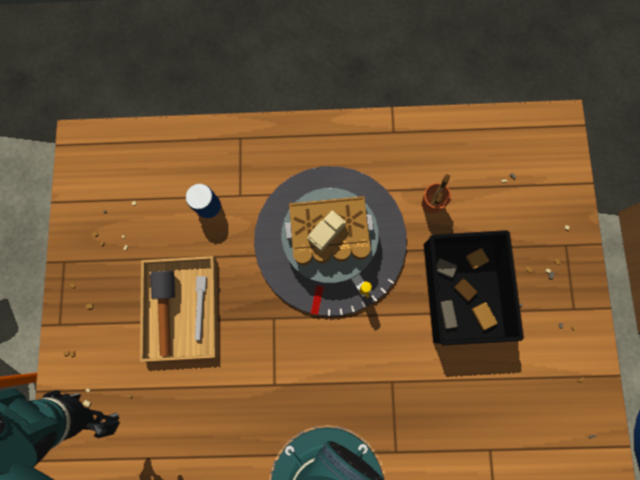

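View pics/side0.png

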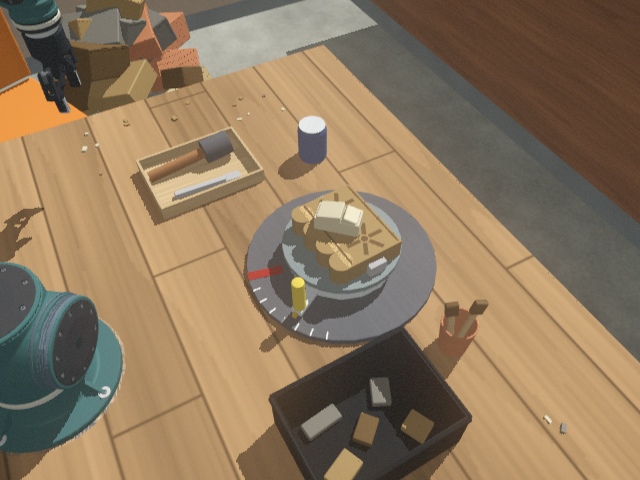

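The top view shows the turntable at about (330,242), the handle at (366,288), the red mark at (317,300), the offcut at (327,231) and the bin at (473,288). The tray is on the left. Next I'll measure these.

```bash
cat > h.py <<'E'
import numpy as np, cv2
from plant import snapshot, calibration, status
def ray(n,uv,z):
    c=calibration(n);R=cv2.Rodrigues(c["rvec"])[0];o=-R.T@c["tvec"]
    uv=np.atleast_2d(np.float64(uv));d=np.c_[uv,np.ones(len(uv))]@np.linalg.inv(c["K"]).T@R
    return (o+d*((z-o[2])/d[:,2])[:,None])[:,:2]
def pix(n,P):
    c=calibration(n);return cv2.projectPoints(np.float64(P).reshape(-1,1,3),c["rvec"],c["tvec"],c["K"],None)[0][:,0]
def tri(a,b):
    A=[]
    for n,(u,v) in(("top",a),("side",b)):
        c=calibration(n);M=c["K"]@np.c_[cv2.Rodrigues(c["rvec"])[0],c["tvec"]]
        A+=[u*M[2]-M[0],v*M[2]-M[1]]
    A=np.array(A);return np.linalg.lstsq(A[:,:3],-A[:,3],rcond=None)[0]
def mask(im,lo,hi,box=None):
    m=cv2.inRange(cv2.cvtColor(im,cv2.COLOR_RGB2HSV),lo,hi)
    if box: k=np.zeros_like(m);x0,y0,x1,y1=box;k[y0:y1,x0:x1]=1;m*=k
    return m
def cen(m): y,x=np.nonzero(m);return np.array([x.mean(),y.mean()]),len(x)
E
python3 - <<'E'
from h import *
from scipy.optimize import least_squares
t=cv2.imread("pics/top0.png")[:,:,::-1].copy();s=cv2.imread("pics/side0.png")[:,:,::-1].copy()
# flange outline
hsv=cv2.cvtColor(t,cv2.COLOR_RGB2HSV)
m=cv2.inRange(hsv,(0,0,0),(180,90,130));k=np.zeros_like(m);k[155:330,245:415]=1;m*=k
m=cv2.morphologyEx(m,cv2.MORPH_OPEN,np.ones((5,5)))
c=max(cv2.findContours(m,0,cv2.CHAIN_APPROX_NONE)[0],key=cv2.contourArea)
h=cv2.convexHull(c)[:,0]
p=ray("top",h,.015)
f=least_squares(lambda q:np.hypot(*(p-q[:2]).T)-q[2],[.5,0,.2],loss='soft_l1',f_scale=.003)
print("axis",f.x,np.abs(f.fun).max())
C=f.x[:2]
for n,im,b,rb in(("top",t,(350,270,385,305),(305,280,330,320)),("side",s,(280,270,320,320),(240,260,290,285))):
    y=mask(im,(22,150,120),(35,255,255),b);r=mask(im,(0,150,80),(8,255,255),rb)|mask(im,(172,150,80),(180,255,255),rb)
    u,nn=cen(y);v,n2=cen(r);print(n,u,nn,v,n2,"red",ray(n,v,.0155), "rad",ray(n,v,.0155)-C)
    print(" yel@.121",ray(n,u,.121))
    ys,xs=np.nonzero(y);print(" yel rows",ys.min(),ys.max(),xs.min(),xs.max())
a=cv2.resize(t[185:290,265:395],None,fx=3,fy=3,interpolation=cv2.INTER_CUBIC)
b=cv2.resize(s[180:300,270:410],None,fx=2.8,fy=2.8,interpolation=cv2.INTER_CUBIC)
H=max(a.shape[0],b.shape[0]);o=np.zeros((H,a.shape[1]+b.shape[1],3),np.uint8);o[:a.shape[0],:a.shape[1]]=a;o[:b.shape[0],a.shape[1]:]=b
cv2.imwrite("pics/c1.png",o[:,:,::-1]);print(o.shape)
print("bin rim",ray("top",[[426,236],[509,232],[521,341],[434,347]],.11))
print("tin",ray("top",[200,194],.1),"pot",ray("top",[437,198],.07))
E
```

```text
axis [ 0.62007554 -0.02750566  0.2032177 ] 0.001573734111055436
top [365.86458333 286.75      ] 96 [315.60264901 304.63576159] 151 red [[0.44585561 0.01496014]] rad [[-0.17421993  0.04246581]]
 yel@.121 [[ 0.47830025 -0.11068021]]
 yel rows 281 292 360 371
side [298.13142857 297.2       ] 175 [258.96078431 273.61437908] 153 red [[0.4457121  0.01544221]] rad [[-0.17436344  0.04294788]]
 yel@.121 [[ 0.46364265 -0.14093969]]
 yel rows 281 317 291 305
(336, 782, 3)
bin rim [[ 0.59943456 -0.26509766]
 [ 0.60230751 -0.46845396]
 [ 0.3399818  -0.46961031]
 [ 0.33215002 -0.26504434]]
tin [[0.73100896 0.29996595]] pot [[ 0.70617888 -0.30827367]]
```

View pics/c1.png

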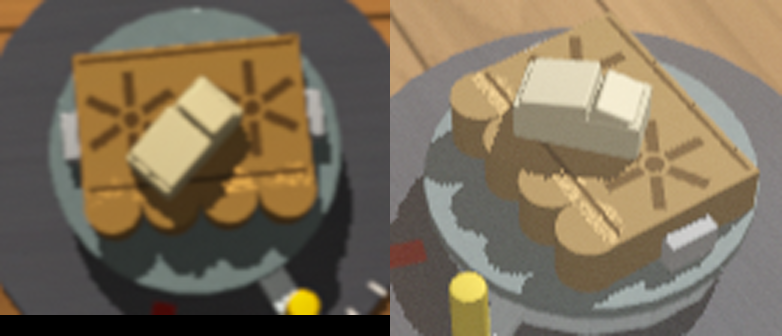

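The offcut's top corners in the crop (left view) are about (202,77), (243,115), (170,193) and (128,152). The handle, mark and axis measurements agree. Next I'll compute the offcut pose and write a planner for the tool-axis moves.

```bash
cat >> h.py <<'E'
from scipy.spatial.transform import Rotation as Rn
def plan(p,yawx):
    s=status.get_state();R=Rn.from_quat(s["tcp_rot"]);x=R.as_matrix()[:,0];y0=np.arctan2(x[1],x[0])
    dyaw=(yawx-y0+np.pi)%(2*np.pi)-np.pi
    T=Rn.from_euler("z",yawx)*Rn.from_euler("x",np.pi)
    d=np.array(p)-s["tool_pos"]
    print("t",s["time_s"],"pos",s["tool_pos"].round(4),"yaw",y0.round(3),"F",s["force"].round(1),"w",round(s["width"],4),"q6",s["joint_positions"][5].round(2))
    print(" shift before turn (units)",(R.inv().apply(d)/.03).round(2)," after turn",(T.inv().apply(d)/.03).round(2)," turn units",((R.inv()*T).as_rotvec()/.12).round(2))
E
python3 - <<'E'
from h import *
c=np.array([[202,77],[243,115],[170,193],[128,152]])/3+[265,185]
for z in(.15,.16):
    p=ray("top",c,z);l=(p[0]+p[1]-p[2]-p[3])/2;print(z,p.mean(0),np.hypot(*l),np.hypot(*(p[0]-p[3])),np.hypot(*(p[0]-p[1])),"yaw",np.arctan2(l[1],l[0]))
    print(pix("side",np.c_[p,[z]*4]).round())
plan([.478,-.111,.2],3.67)
E
```

```text
0.15 [ 0.6154267  -0.02203923] 0.0857193040540428 0.08536584951444028 0.04546625168692995 yaw -0.788075844741135
[[363. 210.]
 [357. 227.]
 [314. 218.]
 [322. 201.]]
0.16 [ 0.61327546 -0.02211716] 0.08497355346444165 0.08462317394900343 0.045070699198763484 yaw -0.7880758447411348
[[362. 207.]
 [356. 224.]
 [314. 215.]
 [321. 198.]]
t 0.1 pos [0.2329 0.4703 0.2419] yaw 2.682 F [-0.1 -0.4  0.3] w 0.0853 q6 1.42
 shift before turn (units) [-15.92 -13.74   1.41]  after turn [  2.71 -20.85   1.4 ]  turn units [-0.01 -0.01 -8.24]
```

```bash
A='[-0.8,-0.69,0.07],[0,0,0],-1'; python3 -m inch '[[[-0.8,-0.69,0.07],[0,0,0],-1],[[-0.8,-0.69,0.07],[0,0,0],-1],[[-0.8,-0.69,0.07],[0,0,0],-1],[[-0.8,-0.69,0.07],[0,0,0],-1],[[-0.8,-0.69,0.07],[0,0,0],-1],[[-0.8,-0.69,0.07],[0,0,0],-1],[[-0.8,-0.69,0.07],[0,0,0],-1],[[-0.8,-0.69,0.07],[0,0,0],-1],[[-0.8,-0.69,0.07],[0,0,0],-1],[[-0.8,-0.69,0.07],[0,0,0],-1]]'
python3 -m inch '[[[-0.8,-0.69,0.07],[0,0,0],-1],[[-0.8,-0.69,0.07],[0,0,0],-1],[[-0.8,-0.69,0.07],[0,0,0],-1],[[-0.8,-0.69,0.07],[0,0,0],-1],[[-0.8,-0.69,0.07],[0,0,0],-1],[[-0.8,-0.69,0.07],[0,0,0],-1],[[-0.8,-0.69,0.07],[0,0,0],-1],[[-0.8,-0.69,0.07],[0,0,0],-1],[[-0.8,-0.69,0.07],[0,0,0],-1],[[-0.8,-0.69,0.07],[0,0,0],-1]]'
python3 -m inch '[[[0,0,0],[0,0,-0.92],-1],[[0,0,0],[0,0,-0.92],-1],[[0,0,0],[0,0,-0.92],-1],[[0,0,0],[0,0,-0.92],-1],[[0,0,0],[0,0,-0.92],-1],[[0,0,0],[0,0,-0.92],-1],[[0,0,0],[0,0,-0.92],-1],[[0,0,0],[0,0,-0.92],-1],[[0,0,0],[0,0,-0.92],-1],[[0,0,0],[0,0,0],-1]]'
python3 -c "
from h import *
plan([.4775,-.1109,.094],3.672)"
```

```text
time_s: 0.93
tool_pos: [0.3563, 0.177, 0.2211]
tcp_rot: [0.228, 0.974, -0.0, -0.0]
force: [0.9, 1.3, 0.4]
width: 0.0857
finger_force: 0.0
time_s: 1.77
tool_pos: [0.4796, -0.1152, 0.2]
tcp_rot: [0.228, 0.974, 0.0, -0.0]
force: [0.5, 0.1, -0.2]
width: 0.0853
finger_force: 0.0
time_s: 2.6
tool_pos: [0.4793, -0.1135, 0.2001]
tcp_rot: [-0.266, 0.964, 0.0, -0.0]
force: [-0.1, -0.3, -0.5]
width: 0.0855
finger_force: 0.0
t 2.6 pos [ 0.4793 -0.1135  0.2001] yaw -2.602 F [-0.1 -0.3 -0.5] w 0.0855 q6 -0.94
 shift before turn (units) [0.01 0.1  3.54]  after turn [0.01 0.1  3.54]  turn units [ 0.   -0.    0.07]
```

```bash
python3 -m inch '[[[0,0.1,0.5],[0,0,0],-1],[[0,0,0.5],[0,0,0],-1],[[0,0,0.5],[0,0,0],-1],[[0,0,0.5],[0,0,0],-1],[[0,0,0.5],[0,0,0],-1],[[0,0,0.5],[0,0,0],-1],[[0,0,0.5],[0,0,0],-1],[[0,0,0],[0,0,0],-1]]'
python3 -m inch '[[[0,0,0],[0,0,0],0.1],[[0,0,0],[0,0,0],0.1],[[0,0,0],[0,0,0],0.5],[[0,0,0],[0,0,0],0.5],[[0,0,0],[0,0,0],1],[[0,0,0],[0,0,0],1],[[0,0,0],[0,0,0],1],[[0,0,0],[0,0,0],1]]'
python3 -c "
from h import *
C=np.array([.6201,-.0275]);d=status.get_state()['tool_pos'][:2]-C;print(np.hypot(*d),np.arctan2(d[1],d[0]))
plan([.4775,-.1109,.094],3.672)
cv2.imwrite('pics/s1.png',snapshot('side')[150:390,180:500,::-1])"
```

```text
time_s: 3.27
tool_pos: [0.4765, -0.1104, 0.093]
tcp_rot: [-0.262, 0.965, 0.001, -0.001]
force: [-0.1, 0.4, -0.2]
width: 0.0854
finger_force: 0.0
time_s: 3.93
tool_pos: [0.4782, -0.1111, 0.096]
tcp_rot: [-0.264, 0.965, -0.0, 0.0]
force: [-0.9, 0.3, 7.6]
width: 0.0246
finger_force: 58.4
0.16470403369332492 -2.6091385431210274
t 3.9333 pos [ 0.4782 -0.1111  0.096 ] yaw -2.608 F [-0.9  0.3  7.6] w 0.0246 q6 -0.93
 shift before turn (units) [0.02 0.02 0.07]  after turn [0.02 0.02 0.07]  turn units [-0.01  0.01  0.03]
```

View pics/s1.png

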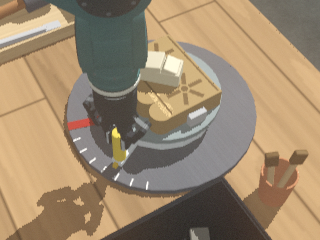

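Post gripped (width 25 mm), and the measured radius agrees. Now I'll sweep it clockwise by 0.77 rad.

```bash
python3 -m inch '[[[-0.004,0.212,0],[0,0,0.321],1],[[-0.004,0.212,0],[0,0,0.321],1],[[-0.004,0.212,0],[0,0,0.321],1],[[-0.004,0.212,0],[0,0,0.321],1],[[-0.004,0.212,0],[0,0,0.321],1],[[-0.004,0.212,0],[0,0,0.321],1],[[-0.004,0.212,0],[0,0,0.321],1],[[-0.004,0.212,0],[0,0,0.321],1],[[-0.004,0.212,0],[0,0,0.321],1],[[-0.004,0.212,0],[0,0,0.321],1]]'
python3 -c "
from h import *
C=np.array([.6201,-.0275]);d=status.get_state()['tool_pos'][:2]-C;print(np.hypot(*d),np.arctan2(d[1],d[0]))"
python3 -m inch '[[[-0.004,0.212,0],[0,0,0.321],1],[[-0.004,0.212,0],[0,0,0.321],1],[[-0.004,0.212,0],[0,0,0.321],1],[[-0.004,0.212,0],[0,0,0.321],1],[[-0.004,0.212,0],[0,0,0.321],1],[[-0.004,0.212,0],[0,0,0.321],1],[[-0.004,0.212,0],[0,0,0.321],1],[[-0.004,0.212,0],[0,0,0.321],1],[[-0.004,0.212,0],[0,0,0.321],1],[[0,0,0],[0,0,0],1]]'
python3 -c "
from h import *
C=np.array([.6201,-.0275]);d=status.get_state()['tool_pos'][:2]-C;print(np.hypot(*d),np.arctan2(d[1],d[0]))
plan([.46,.012,.094],2.902)"
```

```text
time_s: 4.82
tool_pos: [0.4569, -0.0514, 0.096]
tcp_rot: [-0.073, 0.997, -0.0, 0.0]
force: [-1.8, -1.5, 8.0]
width: 0.0249
finger_force: 58.7
0.16498217559872966 -2.9964173526686912
time_s: 5.65
tool_pos: [0.4582, 0.0064, 0.096]
tcp_rot: [0.1, 0.995, 0.0, 0.0]
force: [-3.7, 2.2, 9.9]
width: 0.0247
finger_force: 59.0
0.16542913942520804 2.9351096697379564
t 5.65 pos [0.4582 0.0064 0.096 ] yaw 2.942 F [-3.7  2.2  9.9] w 0.0247 q6 0.04
 shift before turn (units) [-0.02  0.19  0.07]  after turn [-0.01  0.2   0.07]  turn units [0.   0.01 0.33]
```

Last row of the sweep, then release gently, lift, and check with the camera.

```bash
python3 -m inch '[[[0,0.19,0],[0,0,0.321],1],[[0,0,0],[0,0,0],1],[[0,0,0],[0,0,0],1],[[0,0,0],[0,0,0],0.1],[[0,0,0],[0,0,0],-0.3],[[0,0,0],[0,0,0],-0.7],[[0,0,0],[0,0,0],-1],[[0,0,0],[0,0,0],-1],[[0,0,0],[0,0,0],-1],[[0,0,0],[0,0,0],-1]]'
python3 -m inch '[[[0,0,-0.5],[0,0,0],-1],[[0,0,-1],[0,0,0],-1],[[0,0,-1],[0,0,0],-1],[[0,0,-1],[0,0,0],-1],[[0,0,-0.5],[0,0,0],-1],[[0,0,0],[0,0,0],-1]]'
python3 -c "
from h import *
s=snapshot('side');t=snapshot('top')
C=np.array([.6201,-.0275])
cv2.imwrite('pics/s2.png',np.hstack([s[150:390,200:500],t[150:390,200:500]])[:,:,::-1])
# predicted post-top pixels at locked
for a in(3.002,2.902,2.802):
  P=np.r_[C+.165*np.array([np.cos(a),np.sin(a)]),.121];print(a,pix('side',P),pix('side',P*[1,1,0]+[0,0,.08]),pix('top',P))
y=mask(s,(22,150,120),(35,255,255),(220,210,330,330));u,n=cen(y);ys,xs=np.nonzero(y);print(u,n,xs.min(),xs.max(),ys.min(),ys.max())
plan([.615,-.022,.22],2.3535)"
```

```text
time_s: 6.48
tool_pos: [0.4592, 0.0111, 0.0952]
tcp_rot: [0.118, 0.993, -0.0, -0.0]
force: [0.8, 0.8, 0.2]
width: 0.0852
finger_force: 0.0
time_s: 6.98
tool_pos: [0.4605, 0.011, 0.2183]
tcp_rot: [0.118, 0.993, -0.0, 0.002]
force: [-0.7, 0.3, -0.1]
width: 0.0852
finger_force: 0.0
3.002 [[263.41182987 246.99890984]] [[265.14078833 259.74146771]] [[321.9583355  297.19022413]]
2.902 [[261.42939912 240.75473376]] [[263.19849869 253.55850466]] [[315.17132334 296.10524551]]
2.802 [[260.30028177 234.46148358]] [[262.08469816 247.32390173]] [[308.54111104 294.34786405]]
[263.11842105 256.82894737] 76 256 270 243 272
t 7.0833 pos [0.4593 0.0111 0.2152] yaw 2.905 F [-0.1  0.1 -0.7] w 0.0854 q6 0.08
 shift before turn (units) [-5.3   0.14 -0.15]  after turn [-4.44  2.9  -0.16]  turn units [0.   0.01 4.6 ]
```

View pics/s2.png

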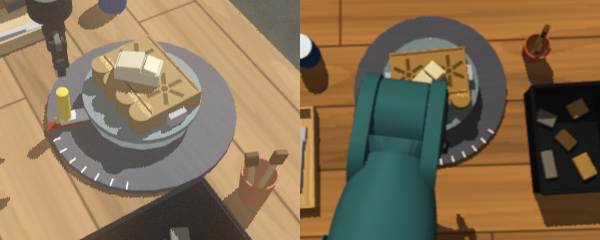

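The post sits over the red bar in the side view: post base at about (63,123) in the crop, predicted and seen. Now the offcut: turn, move over it, and descend.

```bash
python3 -m inch '[[[0,0,0],[0,0,0.92],-1],[[0,0,0],[0,0,0.92],-1],[[0,0,0],[0,0,0.92],-1],[[0,0,0],[0,0,0.92],-1],[[0,0,0],[0,0,0.92],-1],[[0,0,0],[0,0,0],-1]]'
python3 -m inch '[[[-0.63,0.41,-0.02],[0,0,0],-1],[[-0.63,0.41,-0.02],[0,0,0],-1],[[-0.63,0.41,-0.02],[0,0,0],-1],[[-0.63,0.41,-0.02],[0,0,0],-1],[[-0.63,0.41,-0.02],[0,0,0],-1],[[-0.63,0.41,-0.02],[0,0,0],-1],[[-0.63,0.41,-0.02],[0,0,0],-1],[[0,0,0],[0,0,0],-1]]'
python3 -c "
from h import *
plan([.615,-.022,.132],2.3535)"
```

```text
time_s: 7.58
tool_pos: [0.4586, 0.0112, 0.214]
tcp_rot: [0.387, 0.922, -0.0, -0.001]
force: [-0.1, -0.8, 0.6]
width: 0.0854
finger_force: 0.0
time_s: 8.25
tool_pos: [0.6162, -0.0229, 0.2174]
tcp_rot: [0.382, 0.924, -0.0, -0.001]
force: [0.8, 0.0, -0.3]
width: 0.0853
finger_force: 0.0
t 8.25 pos [ 0.6162 -0.0229  0.2174] yaw 2.357 F [ 0.8  0.  -0.3] w 0.0853 q6 0.62
 shift before turn (units) [ 0.05 -0.01  2.85]  after turn [ 0.05 -0.01  2.85]  turn units [-0.01 -0.01  0.03]
```

```bash
python3 -m inch '[[[0.05,0,0.57],[0,0,0],-1],[[0,0,0.57],[0,0,0],-1],[[0,0,0.57],[0,0,0],-1],[[0,0,0.57],[0,0,0],-1],[[0,0,0.57],[0,0,0],-1],[[0,0,0],[0,0,0],-1],[[0,0,0],[0,0,0],-1]]'
python3 -m inch '[[[0,0,0],[0,0,0],-0.2],[[0,0,0],[0,0,0],0],[[0,0,0],[0,0,0],0.5],[[0,0,0],[0,0,0],1],[[0,0,0],[0,0,0],1],[[0,0,0],[0,0,0],1],[[0,0,0],[0,0,0],1],[[0,0,0],[0,0,0],1]]'
python3 -m inch '[[[0,0,-0.2],[0,0,0],1],[[0,0,-0.5],[0,0,0],1],[[0,0,-0.7],[0,0,0],1],[[0,0,-0.7],[0,0,0],1],[[0,0,-0.7],[0,0,0],1],[[0,0,-0.7],[0,0,0],1],[[0,0,-0.7],[0,0,0],1],[[0,0,0],[0,0,0],1]]'
python3 -c "
from h import *
plan([.468,-.367,.27],3.1416)
cv2.imwrite('pics/s3.png',snapshot('side')[100:340,200:500,::-1])"
```

```text
time_s: 8.83
tool_pos: [0.6115, -0.0208, 0.1332]
tcp_rot: [0.383, 0.924, -0.0, -0.001]
force: [0.4, -0.7, -0.1]
width: 0.0851
finger_force: 0.0
time_s: 9.5
tool_pos: [0.6132, -0.0209, 0.1351]
tcp_rot: [0.384, 0.923, 0.0, 0.001]
force: [-0.4, 0.6, 6.6]
width: 0.0454
finger_force: 62.6
time_s: 10.17
tool_pos: [0.6134, -0.0211, 0.2641]
tcp_rot: [0.384, 0.923, 0.001, 0.002]
force: [0.5, -0.7, -2.7]
width: 0.0452
finger_force: 62.3
t 10.1667 pos [ 0.6134 -0.0211  0.2641] yaw 2.353 F [ 0.5 -0.7 -2.7] w 0.0452 q6 0.62
 shift before turn (units) [ -4.76 -11.56  -0.21]  after turn [  4.85 -11.53  -0.2 ]  turn units [ 0.01  0.04 -6.57]
```

View pics/s3.png

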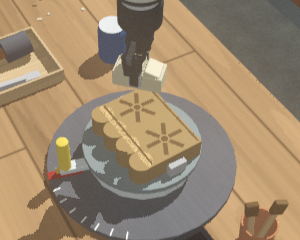

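The offcut is held at about (140,72) in the crop, and the panel is clear. Carry it to the bin.

```bash
python3 -m inch '[[[-0.3,-0.72,0],[0,0,0],1],[[-0.3,-0.72,0],[0,0,0],1],[[-0.3,-0.72,0],[0,0,0],1],[[-0.3,-0.72,0],[0,0,0],1],[[-0.3,-0.72,0],[0,0,0],1],[[-0.3,-0.72,0],[0,0,0],1],[[-0.3,-0.72,0],[0,0,0],1],[[-0.3,-0.72,0],[0,0,0],1]]'
python3 -m inch '[[[-0.3,-0.72,0],[0,0,0],1],[[-0.3,-0.72,0],[0,0,0],1],[[-0.3,-0.72,0],[0,0,0],1],[[-0.3,-0.72,0],[0,0,0],1],[[-0.3,-0.72,0],[0,0,0],1],[[-0.3,-0.72,0],[0,0,0],1],[[-0.3,-0.72,0],[0,0,0],1],[[-0.3,-0.72,0],[0,0,0],1],[[0,0,0],[0,0,0],1]]'
python3 -m inch '[[[0,0,0],[0,0,-0.94],1],[[0,0,0],[0,0,-0.94],1],[[0,0,0],[0,0,-0.94],1],[[0,0,0],[0,0,-0.94],1],[[0,0,0],[0,0,-0.94],1],[[0,0,0],[0,0,-0.94],1],[[0,0,0],[0,0,-0.94],1],[[0,0,0],[0,0,0],1]]'
python3 -c "
from h import *
plan([.468,-.367,.085],3.1416)
a=cv2.resize(snapshot('side')[240:480,220:500],None,fx=1.4,fy=1.4);b=cv2.resize(snapshot('top')[210:378,260:540],None,fx=1.4,fy=1.4);b=cv2.copyMakeBorder(b,0,a.shape[0]-b.shape[0],0,0,0)
cv2.imwrite('pics/s4.png',np.hstack([a,b])[:,:,::-1])"
```

```text
time_s: 10.88
tool_pos: [0.5396, -0.1945, 0.2586]
tcp_rot: [0.384, 0.923, 0.0, -0.001]
force: [0.8, 0.6, -4.3]
width: 0.0449
finger_force: 62.5
time_s: 11.63
tool_pos: [0.4671, -0.3696, 0.2582]
tcp_rot: [0.385, 0.923, -0.0, -0.001]
force: [-0.8, -0.4, -3.4]
width: 0.0451
finger_force: 62.7
time_s: 12.3
tool_pos: [0.4686, -0.366, 0.2589]
tcp_rot: [-0.003, 1.0, 0.001, -0.001]
force: [1.2, 0.1, -2.1]
width: 0.0455
finger_force: 62.5
t 12.3 pos [ 0.4686 -0.366   0.2589] yaw -3.135 F [ 1.2  0.1 -2.1] w 0.0455 q6 -0.81
 shift before turn (units) [ 0.01 -0.04  5.8 ]  after turn [ 0.02 -0.03  5.8 ]  turn units [ 0.01 -0.01  0.06]
```

View pics/s4.png

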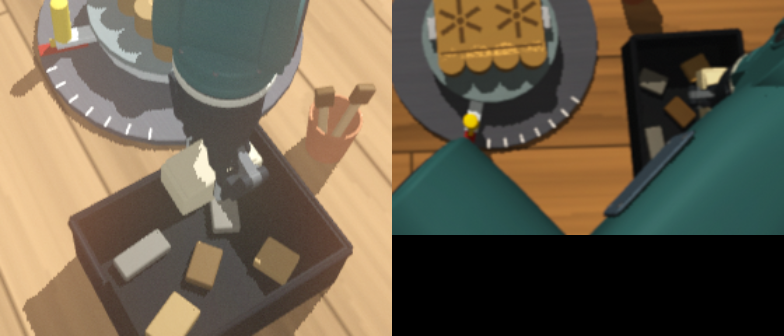

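The offcut is above the bin. Lower it, release, and retreat.

```bash
python3 -m inch '[[[0,0,0.7],[0,0,0],1],[[0,0,0.7],[0,0,0],1],[[0,0,0.7],[0,0,0],1],[[0,0,0.7],[0,0,0],1],[[0,0,0.7],[0,0,0],1],[[0,0,0.7],[0,0,0],1],[[0,0,0.7],[0,0,0],1],[[0,0,0.7],[0,0,0],1],[[0,0,0.5],[0,0,0],1],[[0,0,0],[0,0,0],1]]'
python3 -m inch '[[[0,0,0],[0,0,0],0],[[0,0,0],[0,0,0],-0.5],[[0,0,0],[0,0,0],-1],[[0,0,0],[0,0,0],-1],[[0,0,0],[0,0,0],-1],[[0,0,0],[0,0,0],-1]]'
python3 -m inch '[[[0,0,-0.7],[0,0,0],-1],[[0,0,-0.7],[0,0,0],-1],[[0,0,-0.7],[0,0,0],-1],[[0,0,-0.7],[0,0,0],-1],[[0,0,-0.7],[0,0,0],-1],[[0,0,-0.7],[0,0,0],-1],[[0,0,-0.7],[0,0,0],-1],[[0,0,-0.7],[0,0,0],-1],[[0,0,-0.7],[0,0,0],-1],[[0,0,0],[0,0,0],-1]]'
python3 -c "
from h import *
s=snapshot('side');t=snapshot('top');C=np.array([.6201,-.0275])
y=mask(t,(22,150,120),(35,255,255),(300,275,332,312));u,n=cen(y);d=ray('top',u,.121)[0]-C;print(u,n,np.hypot(*d),np.arctan2(d[1],d[0]))
a=cv2.resize(s[220:480,200:480],None,fx=1.4,fy=1.4);b=cv2.resize(t[210:378,260:540],None,fx=1.4,fy=1.4);b=cv2.copyMakeBorder(b,0,a.shape[0]-b.shape[0],0,0,0)
cv2.imwrite('pics/s5.png',np.hstack([a,b])[:,:,::-1])"
```

```text
time_s: 13.23
tool_pos: [0.4675, -0.3652, 0.0739]
tcp_rot: [0.001, 1.0, 0.002, -0.002]
force: [-1.0, 0.6, -4.1]
width: 0.0449
finger_force: 62.5
time_s: 13.73
tool_pos: [0.4691, -0.3669, 0.0776]
tcp_rot: [-0.0, 1.0, -0.0, 0.0]
force: [-0.3, 0.4, -0.1]
width: 0.0853
finger_force: 0.0
time_s: 14.57
tool_pos: [0.4696, -0.3674, 0.27]
tcp_rot: [-0.0, 1.0, -0.002, 0.002]
force: [-0.4, -0.0, 0.7]
width: 0.0854
finger_force: 0.0
[315.51685393 296.12359551] 89 0.16487387526150912 2.9069778396344117
```

View pics/s5.png

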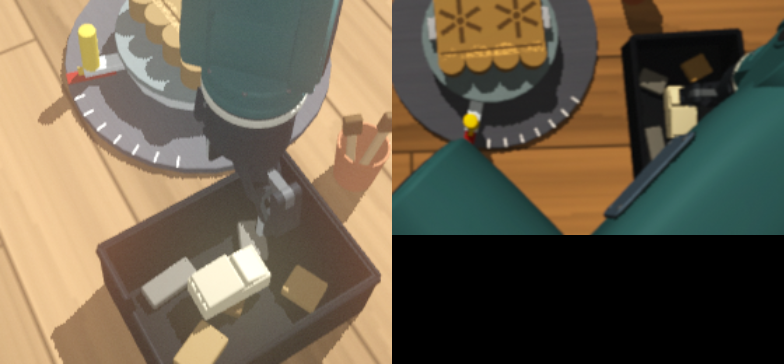

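The offcut lies in the bin, at about (229,282) in the crop. The handle measures 2.907 rad against the mark's 2.902, and the arm is touching nothing, so I'm handing in.

```bash
python3 -c "
from plant import ticket
print(ticket.finish_job())"
```

```text
the job is handed in; nothing more can be done
None
```

I handed the job in after about 15 s of robot time: the handle stands over the red lock mark (within about 0.01 rad by camera) and the offcut lies in the rubble bin. The arm was clear of everything, and it never went near the mallet, chisel, brush pot or tin; the hand-in returned no verdict.

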